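Clear the stack into its foam inserts

TASK

Take apart the stack on the worktop and put each of its four things away in its own foam insert: the tape measure in the one with the yellow floor, the long wood offcut in the green one, the grey sanding block in the red one and the short thick offcut in the blue one. Each must end lying flat on the floor of its recess, the same way up as it was, and nothing may be tipped over on the way.

Things in the scene. Friction and masses are not known exactly. Their poses are not given: they have to be found in the camera images.
- tape_measure_centre (a point): Yellow and black steel tape measure standing upright on top of the stack; 34 mm wide (x; its body is 31 mm thick), 80 mm long (y), 68 mm high (with a small button 17 x 18 mm on the top 5 mm). This point is its centre, half-way up; its x axis runs across its narrow width, y along its length, z up. It stands along the long offcut, 0.28 kg. May lie either way round (turned by half a turn) in its recess.
- long_offcut_centre (a point): Long thin pine offcut, the bridge of the stack; 45 mm wide (x), 140 mm long (y), 19 mm thick (z). This point is its centre, half-way up; its x axis runs across its narrow width, y along its length, z up. It lies across the sanding block and the short offcut, under the tape measure. May lie either way round (turned by half a turn) in its recess.
- sanding_block_centre (a point): Grey plastic hand sanding block with a black sole, at the foot of the stack under one end of the long offcut; 63 mm wide (x), 111 mm long (y), 32 mm high. This point is its centre, half-way up; its x axis runs across its narrow width, y along its length, z up. It stands on the worktop, about square to the long offcut, with a gap of about 42 mm to the short offcut. May lie either way round (turned by half a turn) in its recess.
- short_offcut_centre (a point): Short thick pine offcut, at the foot of the stack under the other end of the long offcut; 60 mm wide (x), 90 mm long (y), 32 mm high. This point is its centre, half-way up; its x axis runs across its narrow width, y along its length, z up. It stands on the worktop, about square to the long offcut. May lie either way round (turned by half a turn) in its recess.
- insert_yellow: Black foam tool insert with a yellow floor, fixed to the worktop, 68 x 114 mm outside and 10 mm high over the worktop. Origin at the middle of its underside, on the worktop; x across its narrow width, y along its length, z up. In its top is a rectangular recess 5 mm deep (floor 5 mm above the worktop), 52 x 98 mm (x by y), centred, 18 mm larger each way than the tape measure, for which it is made; a thumb notch 44 mm wide cuts through the middle of each long side.
- insert_green: Black foam tool insert with a green floor, fixed to the worktop, 79 x 174 mm outside and 10 mm high over the worktop. Origin at the middle of its underside, on the worktop; x across its narrow width, y along its length, z up. In its top is a rectangular recess 5 mm deep (floor 5 mm above the worktop), 63 x 158 mm (x by y), centred, 18 mm larger each way than the long offcut, for which it is made; a thumb notch 44 mm wide cuts through the middle of each long side.
- insert_red: Black foam tool insert with a red floor, fixed to the worktop, 97 x 145 mm outside and 10 mm high over the worktop. Origin at the middle of its underside, on the worktop; x across its narrow width, y along its length, z up. In its top is a rectangular recess 5 mm deep (floor 5 mm above the worktop), 81 x 129 mm (x by y), centred, 18 mm larger each way than the sanding block, for which it is made; a thumb notch 44 mm wide cuts through the middle of each long side.
- insert_blue: Black foam tool insert with a blue floor, fixed to the worktop, 94 x 124 mm outside and 10 mm high over the worktop. Origin at the middle of its underside, on the worktop; x across its narrow width, y along its length, z up. In its top is a rectangular recess 5 mm deep (floor 5 mm above the worktop), 78 x 108 mm (x by y), centred, 18 mm larger each way than the short offcut, for which it is made; a thumb notch 44 mm wide cuts through the middle of each long side.
Not all that is in view belongs to the job. What is shaped like the part that bears tape_measure_centre but orange is not meant.

How it is judged:
At the end, for the whole second after the job is handed in: Tape measure in the yellow, long offcut in the green, sanding block in the red, short offcut in the blue insert: each centre within 13 mm of the insert's middle (x and y), at most 4 mm above resting on the recess floor, level to 0.12 rad, along the recess to 0.3 rad (either way round), at rest (x of tape_measure_centre in the frame of insert_yellow between -0.013 and 0.013 m and y of tape_measure_centre in the frame of insert_yellow between -0.013 and 0.013 m and z of tape_measure_centre in the frame of insert_yellow below 0.043 m and angle between each of tape_measure_centre, long_offcut_centre, sanding_block_centre, short_offcut_centre's own z axis and vertical below 0.12 rad and angle between the y axis of tape_measure_centre and the y axis of insert_yellow, either way round below 0.3 rad and linear speed of each of tape_measure, long_offcut, sanding_block, short_offcut below 0.02 m/s and x of long_offcut_centre in the frame of insert_green between -0.013 and 0.013 m and y of long_offcut_centre in the frame of insert_green between -0.013 and 0.013 m and z of long_offcut_centre in the frame of insert_green below 0.0185 m and angle between the y axis of long_offcut_centre and the y axis of insert_green, either way round below 0.3 rad and x of sanding_block_centre in the frame of insert_red between -0.013 and 0.013 m and y of sanding_block_centre in the frame of insert_red between -0.013 and 0.013 m and z of sanding_block_centre in the frame of insert_red below 0.025 m and angle between the y axis of sanding_block_centre and the y axis of insert_red, either way round below 0.3 rad and x of short_offcut_centre in the frame of insert_blue between -0.013 and 0.013 m and y of short_offcut_centre in the frame of insert_blue between -0.013 and 0.013 m and z of short_offcut_centre in the frame of insert_blue below 0.025 m and angle between the y axis of short_offcut_centre and the y axis of insert_blue, either way round below 0.3 rad); the robot touches nothing.
It fails at once if the tape measure is tipped over (more than 0.7 rad) (angle between tape_measure_centre's own z axis and vertical above 0.7 rad).
It fails at once if the long offcut is tipped over (more than 0.7 rad) (angle between long_offcut_centre's own z axis and vertical above 0.7 rad).
It fails at once if the sanding block is tipped over (more than 0.7 rad) (angle between sanding_block_centre's own z axis and vertical above 0.7 rad).
It fails at once if the short offcut is tipped over (more than 0.7 rad) (angle between short_offcut_centre's own z axis and vertical above 0.7 rad).
It also fails if it takes over 128 s, if anything falls off the work surface, if the arm or the gripper's body presses on something with over 40 N, if the wrist force passes 120 N, or if a joint passes its speed limit or range.

ROBOT

A 7-joint arm with a two-finger parallel gripper is mounted at the origin on a cart in front of the work surface, level with it; the furniture and walls round the work are solid. World frame = base frame: x ahead of the robot, y to its left, z up, the work surface at z = 0. Lengths are in m, angles in rad, forces in N, time in s.
With the tool pointing down it reaches from about 0.4 to 0.875 m from the base axis. Payload 6.5 kg.
Tool frame: the origin (TCP) lies at the very end of the fingers, on their centre line; the grasp point (between the pads) lies 19 mm behind it; z points along the fingers, y is the line along which they close (so a half turn about z gives the same grasp; the last joint's range is limited). The gripper opens to 88 mm and grips with 3 to 60 N. Pads are 18 mm wide; open, the fingers measure 123 mm over their backs; the gripper's body (75 mm by 187 mm) begins 45 mm behind the grasp point.
Start: joints at [1.147, 0.536, -0.004, 1.538, 0.003, 1.067, -0.071], TCP at [0.228, -0.609, 0.239] pointing down, gripper open.
Joint ranges: [-2.7, 2.7], [-0.37, 2.16], [-1.27, 1.26], [0.24, 2.4], [-1.31, 4.45], [0.19, 1.91], [-2.76, 2.76]. Speed limits (rad/s): [2.39, 2.39, 3.14, 3.14, 3.14, 3.14, 3.14].

INTERFACE

Orientations are given as [roll, pitch, yaw] about the fixed x, y, z axes, in that order (R = Rz(yaw) Ry(pitch) Rx(roll)).
In Python, from rig import r gives the robot as it stands.
- The arm moves only by the shell command python3 -m pendant 'ROWS' [FORCE]. ROWS is JSON, a list of rows, each a list of 7 numbers: the shift along the world's x, y, z normalised to -1 to 1, where 1 is 12 cm, then the turn, a rotation vector about the world's x, y, z normalised to -1 to 1, where 1 is 2 pi rad, then the opening, from 0 (shut) to 1 (fully open). In form: [[dx, dy, dz, wx, wy, wz, claw], ...]. A call has exactly 8 rows; each row is the pose to reach, as a shift and turn from the pose commanded when the call began, turning the shorter way round; what a row does not reach only later rows make up. A row lasts 1/10 s, in which the tool goes at most 50 mm and 8.59 degrees, less where a joint would pass 70% of its speed; a pose out of reach is approached as far as the arm can. A call with a number of a shift or a turn outside -1 to 1 is refused whole. A call with a gripper value outside its range is refused whole. The fingers move at their own pace and stop on an object; FORCE is the grip in N (left out, the last holds). Time passes only in rows, so rows that repeat a pose let the fingers close, or fill a call up. It gives the time, the measured TCP pose, the force, the opening and the grip force at its end, in the units of the state.
- r.get_obs(): the state, without advancing time (a new reading comes with each control period).
- r.read_camera(name): name is "side" or "top"; returns a dict with "image" (400x640x3 uint8, red, green, blue), "vertical_fov" (degrees; the focal length in pixels is half the picture's height over the tangent of half this angle, whatever the lens; pixels are square), "cx", "cy" (the principal point, pixels), "extrinsics" (4x4, takes a point from world to camera coordinates). Camera axes: x right, y down, z forward; pixel columns grow to the right and rows downward; lengths in m; the calibration is good to about 2 mm. A picture is of the moment at which its call begins. There is no depth.
- r.sign_off(): hands the job in; it is judged then, once.
Trained networks look in the newest picture that a camera, given by its name, has taken for a name from the list of things; names that differ only in an ending like _2 or _b are one class to them, and where a whole thing is asked for, a point or a joint stands for the part that bears it (a point fixed in the world has none). Each returns a list of dicts, best first, with "confidence" (0 to 1); they miss things now and then, are a little off and sometimes report something else, mostly with a low value. They report only what shows in the picture. A call takes as long as a camera call. They do not tell look-alikes from the thing itself.
- r.outline_of(target, camera): "pixels" (400x640 bool, what is visible of it).
- r.place_of(target, camera): "xyz" ([x, y, z] in m, in world coordinates, good to about 4 mm: a listed point, or the origin of a listed thing).
The state is a dict: "time_s": time; "joint_positions": joint angles; "qd": joint speeds; "joint_torque": joint torques, N m; "eef_pos": TCP position; "tool_rot": TCP orientation; "force": force on the tool from outside, world axes, zero at the start; "wrist_torque": the same for the moment, N m; "gripper_width": finger opening in m; "grasp_force": force on a finger pad.
Only numpy, scipy, OpenCV 4.12 (cv2) and the standard library are available. Lean on these libraries where they do the work, as an engineer would, in place of code of your own. Each camera call takes 0.05 s, during which the arm holds its last target. There are 200 camera calls.

## Working session

There is one attempt and no reset: what is moved stays moved. The work goes in short steps, Python scripts to look and compute and a shell command to move; the robot and the scene stay as the last step left them, time stands still between calls to the robot, and variables do not carry over. Pictures are saved under pics/ and viewed, at most 14 in all, crops included, and the job is handed in when it is done.

```bash
ls; mkdir -p pics; python3 - <<'E'
from rig import r
import cv2,numpy as np
o=r.get_obs();print(o['time_s'],o['eef_pos'],o['tool_rot'],o['gripper_width'],o['force'])
for c in("top","side"):
    d=r.read_camera(c);cv2.imwrite(f"pics/{c}0.png",d['image'][:,:,::-1]);print(c,d['vertical_fov'],d['cx'],d['cy'],np.round(d['extrinsics'],4).tolist())
    for t in("tape_measure_centre","long_offcut_centre","sanding_block_centre","short_offcut_centre","insert_yellow","insert_green","insert_red","insert_blue"):
        print(c,t,[(np.round(x['xyz'],3).tolist(),round(x['confidence'],2)) for x in r.place_of(t,c)[:3]])
E
```

```text
pics
0.0 [ 0.22741871 -0.60827586  0.23785655] [-3.13989900e+00  1.38460493e-04  3.57894789e-01] 0.08796734194619005 [ 0.24345352 -0.51723549 -0.98413963]
top 46.730067150795435 316.3157065720789 205.8145301111003 [[-0.0524, -0.9986, -0.0066, 0.1312], [-0.9104, 0.0505, -0.4106, 0.5311], [0.4104, -0.0155, -0.9118, 1.7595], [0.0, 0.0, 0.0, 1.0]]
top tape_measure_centre [([0.465, 0.117, 0.032], 0.66), ([0.523, 0.594, 0.036], 0.59), ([0.618, 0.129, 0.087], 0.55)]
top long_offcut_centre [([0.622, 0.125, 0.046], 0.74), ([0.642, -0.152, 0.0], 0.43)]
top sanding_block_centre [([0.607, 0.078, 0.015], 0.5), ([0.451, -0.025, -0.002], 0.17)]
top short_offcut_centre [([0.63, 0.176, 0.017], 0.7)]
top insert_yellow [([0.452, -0.025, 0.0], 0.89), ([0.622, 0.124, 0.043], 0.44)]
top insert_green []
top insert_red [([0.532, 0.373, -0.001], 0.71)]
top insert_blue [([0.525, -0.365, 0.002], 0.81)]
side 44.72627352445127 316.0035668308768 206.79247481008207 [[-0.8518, -0.5239, 0.0067, 0.5055], [-0.2568, 0.4065, -0.8768, 0.1905], [0.4566, -0.7486, -0.4808, 1.4687], [0.0, 0.0, 0.0, 1.0]]
side tape_measure_centre [([0.518, 0.59, 0.036], 0.96), ([0.619, 0.13, 0.086], 0.91), ([0.387, 0.448, 0.033], 0.82)]
side long_offcut_centre [([0.62, 0.128, 0.044], 0.81)]
side sanding_block_centre [([0.61, 0.079, 0.02], 0.53)]
side short_offcut_centre [([0.631, 0.174, 0.018], 0.71)]
side insert_yellow [([0.448, -0.027, 0.001], 0.78)]
side insert_green [([0.65, -0.152, -0.0], 0.83), ([0.447, -0.026, -0.0], 0.3)]
side insert_red [([0.536, 0.372, 0.001], 0.64)]
side insert_blue [([0.528, -0.364, -0.001], 0.68), ([0.651, -0.156, 0.0], 0.16)]
```

View pics/top0.png

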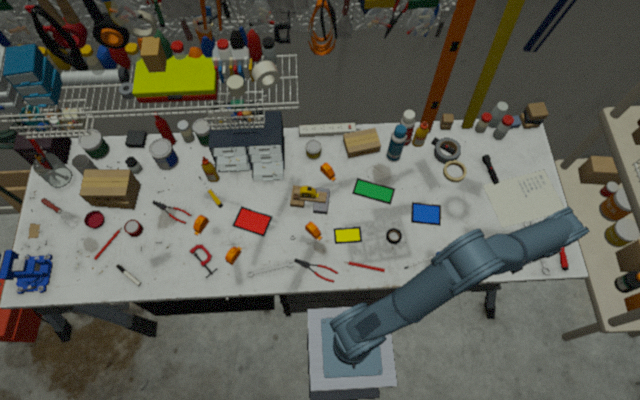

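View pics/side0.png

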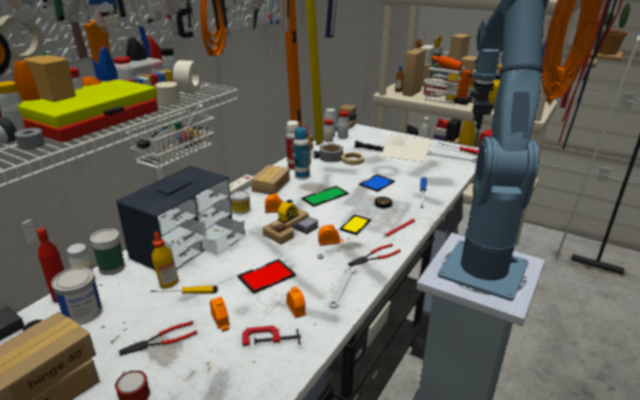

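Top picture: the stack is at (308,195), with a yellow/black tape measure on top at (307,191). The orange look-alikes are at (200,224), (232,255), (313,231) and (327,171). Inserts: red (252,221), yellow (347,235), green (374,190), blue (426,213). The tape measure meant is the yellow one on the stack. I'll confirm that in a crop and measure the angles.

```bash
cat >h.py <<'E'
from rig import r
import cv2,numpy as np
def cam(c):
    d=r.read_camera(c);d['f']=200/np.tan(np.radians(d['vertical_fov']/2));d['R']=d['extrinsics'][:3,:3];d['t']=d['extrinsics'][:3,3];d['C']=-d['R'].T@d['t'];return d
def ray(d,uv):
    uv=np.atleast_2d(uv).astype(float);v=np.c_[(uv[:,0]-d['cx'])/d['f'],(uv[:,1]-d['cy'])/d['f'],np.ones(len(uv))];return v@d['R']
def plane(d,uv,z):
    v=ray(d,uv);return (d['C']+v*((z-d['C'][2])/v[:,2])[:,None])[:,:2]
def tri(d1,u1,d2,u2):
    A=[];b=[]
    for d,u in((d1,u1),(d2,u2)):
        v=ray(d,u)[0];v/=np.linalg.norm(v);P=np.eye(3)-v[:,None]*v;A.append(P);b.append(P@d['C'])
    return np.linalg.lstsq(np.vstack(A),np.hstack(b),rcond=None)[0]
def rect(d,m,z):
    p=plane(d,np.argwhere(m)[:,::-1],z).astype(np.float32)
    c,s,a=cv2.minAreaRect(p*1000)
    if s[0]>s[1]: a+=90   # a: direction of short side -> x axis
    return np.round(np.array(c)/1000,4).tolist(),np.round(sorted(s),0).tolist(),round((a+90)%180-90,1)
def colour(im,name):
    h=cv2.cvtColor(im,cv2.COLOR_RGB2HSV);H,S,V=[h[...,i].astype(int) for i in range(3)]
    k=(S>140)&(V>60)
    return k&{'yellow':(H>25)&(H<35),'green':(H>45)&(H<80),'red':(H<6)|(H>174),'blue':(H>100)&(H<125)}[name]
def blob(m,near):
    n,l,s,c=cv2.connectedComponentsWithStats(m.astype(np.uint8));
    k=[i for i in range(1,n) if s[i,4]>60]
    return l==min(k,key=lambda i:np.hypot(*(c[i]-near)))
def pix(d,p):
    q=d['R']@np.array(p)+d['t'];return d['f']*q[:2]/q[2]+[d['cx'],d['cy']]
E
python3 - <<'E'
from h import *
T,S=cam('top'),cam('side')
for n,p in dict(yellow=(.45,-.026,.005),green=(.647,-.152,.005),red=(.534,.372,.005),blue=(.527,-.364,.005)).items():
    cs=[]
    for d in(T,S):
        m=blob(colour(d['image'],n),pix(d,p));print(n,m.sum(),rect(d,m,.005));cs.append(pix(d,[*rect(d,m,.005)[0],.005]) )
        M=np.argwhere(m)[:,::-1].mean(0);cs[-1]=M
    print('  tri',np.round(tri(T,cs[0],S,cs[1]),4))
out=[]
for nm,d in(('top',T),('side',S)):
    for t,z,p in(("tape_measure_centre",.119,(.619,.13,.086)),("long_offcut_centre",.051,(.62,.128,.05)),("sanding_block_centre",.032,(.61,.078,.032)),("short_offcut_centre",.032,(.63,.176,.032))):
        for o in r.outline_of(t,nm)[:4]:
            m=o['pixels'];c=np.argwhere(m).mean(0)[::-1]
            if np.hypot(*(c-pix(d,p)))<25: print(nm,t,round(o['confidence'],2),m.sum(),c.round(1),rect(d,m,z))
    u,v=pix(d,(.62,.125,.04)).astype(int);out.append(cv2.resize(d['image'][v-28:v+28,u-28:u+28],(392,560)if 0 else(392,392),interpolation=cv2.INTER_CUBIC))
    print(nm,'crop origin',u-28,v-28)
cv2.imwrite('pics/crop1.png',np.hstack(out)[:,:,::-1])
E
```

```text
yellow 318 ([0.4468, -0.0221], [58.0, 103.0], 0.5)
yellow 262 ([0.4498, -0.0271], [59.0, 106.0], -0.1)
  tri [ 0.4471 -0.0215  0.0073]
green 505 ([0.6447, -0.1511], [67.0, 162.0], -20.9)
green 326 ([0.6488, -0.1557], [68.0, 160.0], -20.5)
  tri [ 0.6466 -0.1509  0.0058]
red 597 ([0.5323, 0.3771], [86.0, 135.0], -22.4)
red 823 ([0.5344, 0.3737], [89.0, 135.0], -22.5)
  tri [0.5321 0.3772 0.006 ]
blue 473 ([0.5256, -0.3646], [84.0, 111.0], -9.2)
blue 242 ([0.5291, -0.3695], [82.0, 113.0], -9.2)
  tri [ 0.5257 -0.3636  0.0071]
top tape_measure_centre 0.73 201 [307.8 191.6] ([0.6037, 0.1291], [55.0, 74.0], -3.2)
top long_offcut_centre 0.68 245 [310.1 196.9] ([0.6144, 0.1275], [54.0, 141.0], -9.0)
top sanding_block_centre 0.82 238 [322.  202.7] ([0.5997, 0.0771], [65.0, 121.0], 78.9)
top short_offcut_centre 0.56 121 [296.4 199. ] ([0.6281, 0.1806], [60.0, 100.0], 86.8)
top crop origin 282 167
side tape_measure_centre 0.63 378 [288.2 210.9] ([0.5833, 0.1817], [64.0, 150.0], 32.6)
side long_offcut_centre 0.78 304 [288.6 221.7] ([0.6136, 0.1332], [68.0, 162.0], -11.2)
side short_offcut_centre 0.58 303 [278.3 234.6] ([0.619, 0.1945], [84.0, 115.0], 79.1)
side crop origin 261 192
```

View pics/crop1.png

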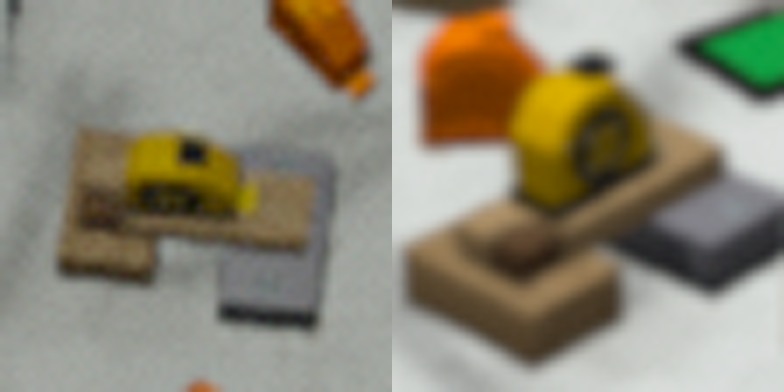

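Crop: the left view shows the yellow/black tape (black button, yellow hook end) on the long offcut. The short offcut is to the left and the grey sanding block to the right, and the orange body is off the stack. So the yellow one on the stack is the right one. I'm moving over it now.

```bash
python3 -m pendant '[[0.1,0.2,0,0,0,0.005,1],[0.2,0.4,0,0,0,0.01,1],[0.3,0.6,0,0,0,0.015,1],[0.4,0.8,0,0,0,0.02,1],[0.466,0.88,0,0,0,0.0232,1],[0.466,0.88,0,0,0,0.0232,1],[0.466,0.88,0,0,0,0.0232,1],[0.466,0.88,0,0,0,0.0232,1]]' 30
python3 -m pendant '[[0.1,0.2,0,0,0,0.005,1],[0.2,0.4,0,0,0,0.01,1],[0.3,0.6,0,0,0,0.015,1],[0.4,0.8,0,0,0,0.02,1],[0.466,0.88,0,0,0,0.0232,1],[0.466,0.88,0,0,0,0.0232,1],[0.466,0.88,0,0,0,0.0232,1],[0.466,0.88,0,0,0,0.0232,1]]'
```

```text
time_s: 2.2
eef_pos: [0.2824, -0.5046, 0.2387]
tool_rot: [3.141, 0.001, 0.501]
force: [0.2, -0.2, 0.8]
gripper_width: 0.0881
grasp_force: 0.0
time_s: 3.0
eef_pos: [0.3384, -0.3993, 0.2386]
tool_rot: [3.141, 0.001, 0.646]
force: [0.0, -0.1, -0.3]
gripper_width: 0.088
grasp_force: 0.0
```

```bash
for i in 1; do :; done
python3 -m pendant '[[0.1,0.2,0,0,0,0.005,1],[0.2,0.4,0,0,0,0.01,1],[0.3,0.6,0,0,0,0.015,1],[0.4,0.8,0,0,0,0.02,1],[0.466,0.88,0,0,0,0.0232,1],[0.466,0.88,0,0,0,0.0232,1],[0.466,0.88,0,0,0,0.0232,1],[0.466,0.88,0,0,0,0.0232,1]]' >/dev/null
python3 -m pendant '[[0.1,0.2,0,0,0,0.005,1],[0.2,0.4,0,0,0,0.01,1],[0.3,0.6,0,0,0,0.015,1],[0.4,0.8,0,0,0,0.02,1],[0.466,0.88,0,0,0,0.0232,1],[0.466,0.88,0,0,0,0.0232,1],[0.466,0.88,0,0,0,0.0232,1],[0.466,0.88,0,0,0,0.0232,1]]' >/dev/null
python3 -m pendant '[[0.1,0.2,0,0,0,0.005,1],[0.2,0.4,0,0,0,0.01,1],[0.3,0.6,0,0,0,0.015,1],[0.4,0.8,0,0,0,0.02,1],[0.466,0.88,0,0,0,0.0232,1],[0.466,0.88,0,0,0,0.0232,1],[0.466,0.88,0,0,0,0.0232,1],[0.466,0.88,0,0,0,0.0232,1]]' >/dev/null
python3 -m pendant '[[0.1,0.2,0,0,0,0.005,1],[0.2,0.4,0,0,0,0.01,1],[0.3,0.6,0,0,0,0.015,1],[0.4,0.8,0,0,0,0.02,1],[0.466,0.88,0,0,0,0.0232,1],[0.466,0.88,0,0,0,0.0232,1],[0.466,0.88,0,0,0,0.0232,1],[0.466,0.88,0,0,0,0.0232,1]]' >/dev/null
python3 -m pendant '[[0.1,0.2,0,0,0,0.005,1],[0.2,0.4,0,0,0,0.01,1],[0.3,0.6,0,0,0,0.015,1],[0.4,0.8,0,0,0,0.02,1],[0.466,0.88,0,0,0,0.0232,1],[0.466,0.88,0,0,0,0.0232,1],[0.466,0.88,0,0,0,0.0232,1],[0.466,0.88,0,0,0,0.0232,1]]'
```

```text
time_s: 7.0
eef_pos: [0.6188, 0.1282, 0.2386]
tool_rot: [-3.141, 0.001, 1.376]
force: [0.0, -0.4, -0.2]
gripper_width: 0.0883
grasp_force: 0.0
```

```bash

python3 -m pendant '[[0,0,-0.2,0,0,0,1],[0,0,-0.4,0,0,0,1],[0,0,-0.6,0,0,0,1],[0,0,-0.8,0,0,0,1],[0,0,-1,0,0,0,1],[0,0,-1,0,0,0,1],[0,0,-1,0,0,0,1],[0,0,-1,0,0,0,1]]' 
python3 - <<'E'
from h import *
out=[]
for n in('top','side'):
    d=cam(n);u,v=pix(d,(.62,.128,.08)).astype(int);out.append(cv2.resize(d['image'][v-35:v+35,u-35:u+35],(390,390),interpolation=cv2.INTER_CUBIC))
cv2.imwrite('pics/c2.png',np.hstack(out)[:,:,::-1])
E
```

```text
time_s: 7.8
eef_pos: [0.62, 0.1302, 0.1204]
tool_rot: [3.139, -0.001, 1.377]
force: [0.5, 0.3, 0.2]
gripper_width: 0.0878
grasp_force: 0.0
```

View pics/c2.png

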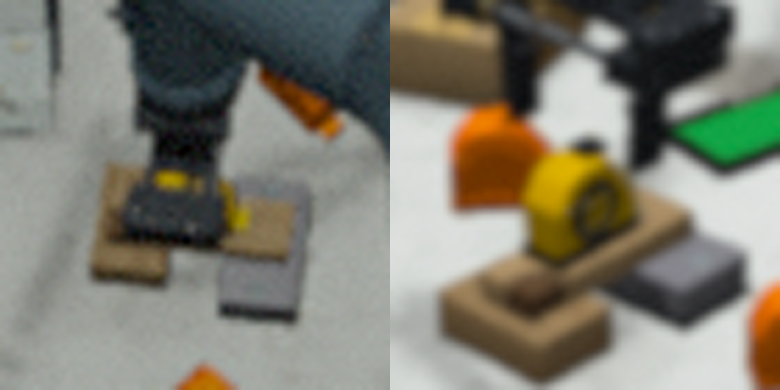

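The open fingers straddle the tape evenly: in the side crop they are at x=520 and 645, with the tape at 585. Next I descend and grip.

```bash

python3 -m pendant '[[0,0,-0.1,0,0,0,1],[0,0,-0.2,0,0,0,1],[0,0,-0.3,0,0,0,1],[0,0,-0.4,0,0,0,1],[0,0,-0.4,0,0,0,1],[0,0,-0.4,0,0,0,0.3],[0,0,-0.4,0,0,0,0.3],[0,0,-0.4,0,0,0,0.3]]' 25
python3 -m pendant '[[0,0,0,0,0,0,0.3],[0,0,0,0,0,0,0.3],[0,0,0,0,0,0,0.3],[0,0,0,0,0,0,0.3],[0,0,0,0,0,0,0.3],[0,0,0,0,0,0,0.3],[0,0,0,0,0,0,0.3],[0,0,0,0,0,0,0.3]]'
```

```text
time_s: 8.7
eef_pos: [0.6195, 0.1305, 0.0713]
tool_rot: [3.141, -0.0, 1.378]
force: [0.1, -0.2, -0.6]
gripper_width: 0.0665
grasp_force: 0.0
time_s: 9.5
eef_pos: [0.6192, 0.1303, 0.0708]
tool_rot: [3.141, 0.0, 1.378]
force: [1.0, -0.4, 1.1]
gripper_width: 0.0311
grasp_force: 24.6
```

```bash

python3 -m pendant '[[0,0,0.04,0,0,0,0.3],[0,0,0.1,0,0,0,0.3],[0,0,0.2,0,0,0,0.3],[0,0,0.3,0,0,0,0.3],[0,0,0.4,0,0,0,0.3],[0,0,0.5,0,0,0,0.3],[0,0,0.583,0,0,0,0.3],[0,0,0.583,0,0,0,0.3]]'
python3 -m pendant '[[-0.1,-0.09,0,0,0,0.002,0.3],[-0.2,-0.18,0,0,0,0.004,0.3],[-0.3,-0.27,0,0,0,0.006,0.3],[-0.4,-0.36,0,0,0,0.008,0.3],[-0.5,-0.45,0,0,0,0.01,0.3],[-0.6,-0.54,0,0,0,0.013,0.3],[-0.713,-0.645,0,0,0,0.0157,0.3],[-0.713,-0.645,0,0,0,0.0157,0.3]]'
python3 -m pendant '[[-0.1,-0.09,0,0,0,0.002,0.3],[-0.2,-0.18,0,0,0,0.004,0.3],[-0.3,-0.27,0,0,0,0.006,0.3],[-0.4,-0.36,0,0,0,0.008,0.3],[-0.5,-0.45,0,0,0,0.01,0.3],[-0.6,-0.54,0,0,0,0.013,0.3],[-0.713,-0.645,0,0,0,0.0157,0.3],[-0.713,-0.645,0,0,0,0.0157,0.3]]'
python3 -m pendant '[[0,0,-0.1,0,0,0,0.3],[0,0,-0.2,0,0,0,0.3],[0,0,-0.3,0,0,0,0.3],[0,0,-0.4,0,0,0,0.3],[0,0,-0.5,0,0,0,0.3],[0,0,-0.6,0,0,0,0.3],[0,0,-0.6,0,0,0,0.3],[0,0,-0.6,0,0,0,0.3]]'
python3 - <<'E'
from h import *
out=[]
for n in('top','side'):
    d=cam(n);u,v=pix(d,(.448,-.025,.05)).astype(int);out.append(cv2.resize(d['image'][v-35:v+35,u-35:u+35],(390,390),interpolation=cv2.INTER_CUBIC))
    for t,q in(("tape_measure_centre",(.448,-.025,.08)),("long_offcut_centre",(.62,.13,.04))):
        print(n,t,[(np.round(x['xyz'],3).tolist(),round(x['confidence'],2)) for x in r.place_of(t,n) if np.hypot(*(x['xyz']-np.array(q))[:2])<.06])
cv2.imwrite('pics/c3.png',np.hstack(out)[:,:,::-1])
E
```

```text
time_s: 10.3
eef_pos: [0.6201, 0.1307, 0.1426]
tool_rot: [3.139, -0.001, 1.378]
force: [0.4, 0.5, -1.3]
gripper_width: 0.0313
grasp_force: 24.6
time_s: 11.1
eef_pos: [0.5316, 0.0507, 0.14]
tool_rot: [-3.139, 0.002, 1.475]
force: [1.0, -0.0, -1.9]
gripper_width: 0.0315
grasp_force: 24.6
time_s: 11.9
eef_pos: [0.4467, -0.0257, 0.1404]
tool_rot: [-3.14, 0.001, 1.574]
force: [-0.1, 0.0, -3.1]
gripper_width: 0.0312
grasp_force: 24.6
time_s: 12.7
eef_pos: [0.4478, -0.0243, 0.0684]
tool_rot: [-3.141, -0.0, 1.576]
force: [0.6, -0.3, -2.6]
gripper_width: 0.0311
grasp_force: 24.6
top tape_measure_centre [([0.447, -0.028, 0.084], 0.4)]
top long_offcut_centre [([0.621, 0.124, 0.043], 0.72)]
side tape_measure_centre [([0.451, -0.028, 0.082], 0.56)]
side long_offcut_centre [([0.619, 0.131, 0.041], 0.9)]
```

View pics/c3.png

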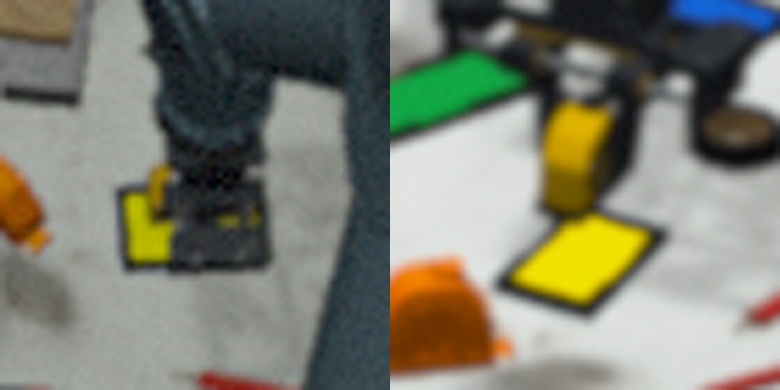

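The tape hangs upright and aligned above the yellow insert. Next I lower and release it.

```bash

python3 -m pendant '[[0,0.008,-0.05,0,0,0,0.3],[0,0.017,-0.1,0,0,0,0.3],[0,0.017,-0.15,0,0,0,0.3],[0,0.017,-0.2,0,0,0,0.3],[0,0.017,-0.25,0,0,0,0.3],[0,0.017,-0.3,0,0,0,0.3],[0,0.017,-0.345,0,0,0,0.3],[0,0.017,-0.345,0,0,0,0.3]]'
```

```text
time_s: 13.8
eef_pos: [0.4475, -0.0223, 0.0266]
tool_rot: [-3.14, 0.0, 1.576]
force: [-0.3, -0.8, -1.9]
gripper_width: 0.0309
grasp_force: 24.6
```

```bash

python3 -m pendant '[[0,0,-0.008,0,0,0,0.3],[0,0,-0.008,0,0,0,0.3],[0,0,-0.008,0,0,0,0.5],[0,0,-0.008,0,0,0,0.7],[0,0,-0.008,0,0,0,0.85],[0,0,-0.008,0,0,0,0.85],[0,0,-0.008,0,0,0,0.85],[0,0,-0.008,0,0,0,0.85]]'
python3 -m pendant '[[0,0,0.1,0,0,0,0.85],[0,0,0.2,0,0,0,0.85],[0,0,0.3,0,0,0,0.85],[0,0,0.5,0,0,0,0.85],[0,0,0.7,0,0,0,0.85],[0,0,0.9,0,0,0,0.85],[0,0,0.9,0,0,0,0.85],[0,0,0.9,0,0,0,0.85]]'
python3 - <<'E'
from h import *
for n in('top','side'):
    cam(n)
    for t,q in(("tape_measure_centre",(.448,-.025,.08)),("insert_yellow",(.448,-.025,.08)),("long_offcut_centre",(.62,.13,.04)),("sanding_block_centre",(.61,.07,.02)),("short_offcut_centre",(.63,.17,.02))):
        print(n,t,[(np.round(x['xyz'],3).tolist(),round(x['confidence'],2)) for x in r.place_of(t,n) if np.hypot(*(x['xyz']-np.array(q))[:2])<.06])
E
```

```text
time_s: 14.6
eef_pos: [0.448, -0.0224, 0.0263]
tool_rot: [3.142, 0.0, 1.575]
force: [-0.4, -0.2, -0.3]
gripper_width: 0.0745
grasp_force: 0.0
time_s: 15.4
eef_pos: [0.4483, -0.0226, 0.1351]
tool_rot: [3.14, 0.001, 1.575]
force: [-0.1, -0.2, 0.6]
gripper_width: 0.0753
grasp_force: 0.0
top tape_measure_centre [([0.446, -0.023, 0.044], 0.53), ([0.451, -0.026, 0.004], 0.16)]
top insert_yellow [([0.448, -0.026, -0.003], 0.65)]
top long_offcut_centre [([0.622, 0.123, 0.042], 0.77)]
top sanding_block_centre [([0.61, 0.078, 0.017], 0.51)]
top short_offcut_centre [([0.633, 0.177, 0.016], 0.45)]
side tape_measure_centre [([0.448, -0.021, 0.042], 0.66)]
side insert_yellow [([0.449, -0.026, 0.005], 0.61)]
side long_offcut_centre [([0.622, 0.129, 0.042], 0.61)]
side sanding_block_centre [([0.604, 0.078, 0.016], 0.63)]
side short_offcut_centre [([0.632, 0.173, 0.017], 0.62)]
```

```bash

python3 - <<'E'
from h import *
out=[]
for n in('top','side'):
    d=cam(n)
    for t,z in(("long_offcut_centre",.051),("sanding_block_centre",.032),("short_offcut_centre",.032)):
        o=r.outline_of(t,n)
        if o:print(n,t,round(o[0]['confidence'],2),o[0]['pixels'].sum(),rect(d,o[0]['pixels'],z))
    u,v=pix(d,(.55,.05,.03)).astype(int);out.append(cv2.resize(d['image'][v-48:v+48,u-48:u+48],(400,400),interpolation=cv2.INTER_CUBIC));print(u-48,v-48)
cv2.imwrite('pics/c4.png',np.hstack(out)[:,:,::-1])
E
```

```text
top long_offcut_centre 0.58 396 ([0.6172, 0.1285], [56.0, 144.0], -8.2)
top sanding_block_centre 0.56 246 ([0.6, 0.0784], [62.0, 121.0], 79.0)
top short_offcut_centre 0.74 198 ([0.6257, 0.1787], [64.0, 104.0], 86.8)
280 162
side long_offcut_centre 0.55 454 ([0.6137, 0.1357], [67.0, 162.0], -9.4)
side sanding_block_centre 0.64 302 ([0.5576, 0.1071], [78.0, 98.0], -12.7)
side short_offcut_centre 0.57 386 ([0.6186, 0.1912], [95.0, 124.0], 78.8)
271 171
```

View pics/c4.png

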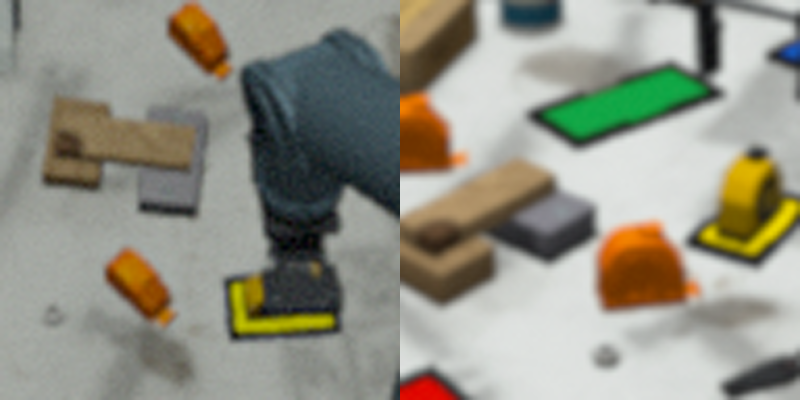

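The tape stands upright in the yellow insert (side crop at 750,200). The stack hasn't moved. Next is the long offcut.

```bash

python3 -m pendant '[[0.2,0.15,0,0,0,-0.003,1],[0.4,0.3,0,0,0,-0.006,1],[0.6,0.5,0,0,0,-0.01,1],[0.72,0.623,0,0,0,-0.0135,1],[0.72,0.623,0,0,0,-0.0135,1],[0.72,0.623,0,0,0,-0.0135,1],[0.72,0.623,0,0,0,-0.0135,1],[0.72,0.623,0,0,0,-0.0135,1]]' >/dev/null
python3 -m pendant '[[0.2,0.15,0,0,0,-0.003,1],[0.4,0.3,0,0,0,-0.006,1],[0.6,0.5,0,0,0,-0.01,1],[0.72,0.623,0,0,0,-0.0135,1],[0.72,0.623,0,0,0,-0.0135,1],[0.72,0.623,0,0,0,-0.0135,1],[0.72,0.623,0,0,0,-0.0135,1],[0.72,0.623,0,0,0,-0.0135,1]]' 
python3 -m pendant '[[0,0,-0.1,0,0,0,1],[0,0,-0.2,0,0,0,1],[0,0,-0.3,0,0,0,1],[0,0,-0.4,0,0,0,1],[0,0,-0.5,0,0,0,1],[0,0,-0.6,0,0,0,1],[0,0,-0.6,0,0,0,1],[0,0,-0.6,0,0,0,1]]'
```

```text
time_s: 18.0
eef_pos: [0.6202, 0.1255, 0.1343]
tool_rot: [-3.141, 0.001, 1.405]
force: [0.3, -0.2, -0.2]
gripper_width: 0.0882
grasp_force: 0.0
time_s: 18.8
eef_pos: [0.6207, 0.1273, 0.062]
tool_rot: [-3.141, 0.0, 1.406]
force: [-0.0, 0.3, -0.4]
gripper_width: 0.0881
grasp_force: 0.0
```

```bash

python3 -m pendant '[[0,0,-0.06,0,0,0,1],[0,0,-0.12,0,0,0,1],[0,0,-0.18,0,0,0,1],[0,0,-0.26,0,0,0,1],[0,0,-0.26,0,0,0,1],[0,0,-0.26,0,0,0,0.4],[0,0,-0.26,0,0,0,0.4],[0,0,-0.26,0,0,0,0.4]]' 30
python3 -m pendant '[[0,0,0,0,0,0,0.4],[0,0,0,0,0,0,0.4],[0,0,0,0,0,0,0.4],[0,0,0,0,0,0,0.4],[0,0,0,0,0,0,0.4],[0,0,0,0,0,0,0.4],[0,0,0,0,0,0,0.4],[0,0,0,0,0,0,0.4]]'
```

```text
time_s: 19.6
eef_pos: [0.6211, 0.1273, 0.0315]
tool_rot: [3.141, -0.0, 1.406]
force: [1.0, 0.7, 0.4]
gripper_width: 0.0661
grasp_force: 0.0
time_s: 20.4
eef_pos: [0.6208, 0.1271, 0.0313]
tool_rot: [3.141, 0.0, 1.406]
force: [-0.2, 0.0, 2.9]
gripper_width: 0.0444
grasp_force: 30.0
```

```bash

python3 -m pendant '[[0,0,0.04,0,0,0,0.4],[0,0,0.1,0,0,0,0.4],[0,0,0.2,0,0,0,0.4],[0,0,0.35,0,0,0,0.4],[0,0,0.5,0,0,0,0.4],[0,0,0.65,0,0,0,0.4],[0,0,0.75,0,0,0,0.4],[0,0,0.75,0,0,0,0.4]]'
python3 -m pendant '[[0.01,-0.1,0,0,0,-0.001,0.4],[0.02,-0.25,0,0,0,-0.003,0.4],[0.03,-0.4,0,0,0,-0.005,0.4],[0.05,-0.55,0,0,0,-0.007,0.4],[0.06,-0.68,0,0,0,-0.009,0.4],[0.072,-0.778,0,0,0,-0.0104,0.4],[0.072,-0.778,0,0,0,-0.0104,0.4],[0.072,-0.778,0,0,0,-0.0104,0.4]]'
python3 -m pendant '[[0.01,-0.1,0,0,0,-0.001,0.4],[0.02,-0.25,0,0,0,-0.003,0.4],[0.03,-0.4,0,0,0,-0.005,0.4],[0.05,-0.55,0,0,0,-0.007,0.4],[0.06,-0.68,0,0,0,-0.009,0.4],[0.072,-0.778,0,0,0,-0.0104,0.4],[0.072,-0.778,0,0,0,-0.0104,0.4],[0.072,-0.778,0,0,0,-0.0104,0.4]]' >/dev/null
python3 -m pendant '[[0.01,-0.1,0,0,0,-0.001,0.4],[0.02,-0.25,0,0,0,-0.003,0.4],[0.03,-0.4,0,0,0,-0.005,0.4],[0.05,-0.55,0,0,0,-0.007,0.4],[0.06,-0.68,0,0,0,-0.009,0.4],[0.072,-0.778,0,0,0,-0.0104,0.4],[0.072,-0.778,0,0,0,-0.0104,0.4],[0.072,-0.778,0,0,0,-0.0104,0.4]]'
python3 -m pendant '[[0,0,-0.1,0,0,0,0.4],[0,0,-0.2,0,0,0,0.4],[0,0,-0.3,0,0,0,0.4],[0,0,-0.4,0,0,0,0.4],[0,0,-0.5,0,0,0,0.4],[0,0,-0.6,0,0,0,0.4],[0,0,-0.6,0,0,0,0.4],[0,0,-0.6,0,0,0,0.4]]'
python3 - <<'E'
from h import *
out=[]
for n in('top','side'):
    d=cam(n);u,v=pix(d,(.647,-.153,.03)).astype(int);out.append(cv2.resize(d['image'][v-40:v+40,u-40:u+40],(400,400),interpolation=cv2.INTER_CUBIC))
    for t,q in(("long_offcut_centre",(.647,-.153,.04)),("insert_green",(.647,-.153,.04))):
        print(n,t,[(np.round(x['xyz'],3).tolist(),round(x['confidence'],2)) for x in r.place_of(t,n) if np.hypot(*(x['xyz']-np.array(q))[:2])<.06])
cv2.imwrite('pics/c5.png',np.hstack(out)[:,:,::-1])
E
```

```text
time_s: 21.2
eef_pos: [0.6222, 0.1275, 0.1237]
tool_rot: [3.138, -0.001, 1.406]
force: [0.6, -0.1, 0.7]
gripper_width: 0.0445
grasp_force: 30.0
time_s: 22.0
eef_pos: [0.6294, 0.0342, 0.1211]
tool_rot: [-3.141, -0.001, 1.341]
force: [0.8, 1.0, -0.4]
gripper_width: 0.0447
grasp_force: 30.0
time_s: 23.6
eef_pos: [0.6467, -0.1525, 0.121]
tool_rot: [-3.141, -0.001, 1.21]
force: [-0.0, -0.4, -0.5]
gripper_width: 0.0447
grasp_force: 30.0
time_s: 24.4
eef_pos: [0.6466, -0.1529, 0.0489]
tool_rot: [-3.141, 0.0, 1.21]
force: [-0.7, -0.7, 0.4]
gripper_width: 0.0446
grasp_force: 30.0
top long_offcut_centre [([0.647, -0.158, 0.058], 0.73)]
top insert_green [([0.647, -0.152, -0.0], 0.65)]
side long_offcut_centre [([0.646, -0.151, 0.063], 0.57)]
side insert_green [([0.647, -0.151, 0.001], 0.72)]
```

View pics/c5.png

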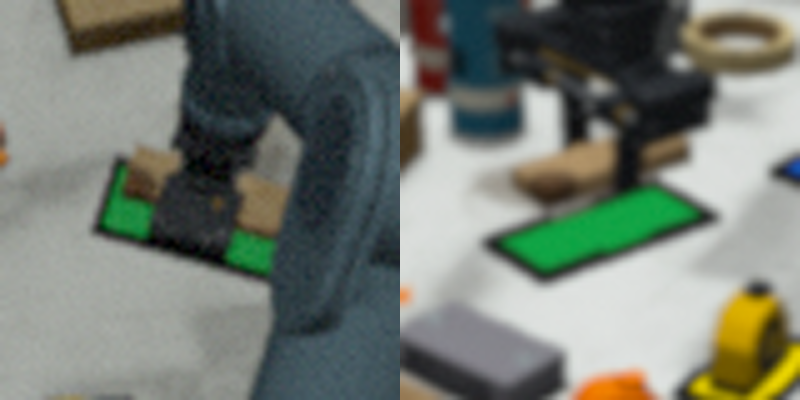

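The offcut is level and aligned above the green floor. Lowering it now.

```bash

python3 -m pendant '[[0,0.01,-0.06,0,0,0,0.4],[0,0.01,-0.12,0,0,0,0.4],[0,0.01,-0.18,0,0,0,0.4],[0,0.01,-0.24,0,0,0,0.4],[0,0.01,-0.29,0,0,0,0.4],[0,0.01,-0.33,0,0,0,0.4],[0,0.01,-0.36,0,0,0,0.4],[0,0.01,-0.36,0,0,0,0.4]]'
python3 -m pendant '[[0,0,0,0,0,0,0.4],[0,0,0,0,0,0,0.45],[0,0,0,0,0,0,0.5],[0,0,0,0,0,0,0.6],[0,0,0,0,0,0,0.7],[0,0,0,0,0,0,0.7],[0,0,0,0,0,0,0.7],[0,0,0,0,0,0,0.7]]'
python3 -m pendant '[[0,0,0.1,0,0,0,0.7],[0,0,0.2,0,0,0,0.7],[0,0,0.3,0,0,0,0.7],[0,0,0.5,0,0,0,0.7],[0,0,0.7,0,0,0,0.7],[0,0,0.9,0,0,0,0.7],[0,0,1,0,0,0,0.7],[0,0,1,0,0,0,0.7]]'
python3 - <<'E'
from h import *
for n in('top','side'):
    d=cam(n)
    for t,q in(("long_offcut_centre",(.647,-.153,.04)),("sanding_block_centre",(.61,.07,.02)),("short_offcut_centre",(.63,.17,.02))):
        print(n,t,[(np.round(x['xyz'],3).tolist(),round(x['confidence'],2)) for x in r.place_of(t,n) if np.hypot(*(x['xyz']-np.array(q))[:2])<.06])
    for t,z,h in(("long_offcut_centre",.024,.019),("sanding_block_centre",.032,.032),("short_offcut_centre",.032,.032)):
        o=r.outline_of(t,n)
        if o:print(n,t,round(o[0]['confidence'],2),o[0]['pixels'].sum(),rect(d,o[0]['pixels'],z))
E
```

```text
time_s: 25.5
eef_pos: [0.6468, -0.1517, 0.0059]
tool_rot: [3.142, 0.0, 1.21]
force: [0.0, -0.9, 0.3]
gripper_width: 0.0448
grasp_force: 30.0
time_s: 26.3
eef_pos: [0.6467, -0.1518, 0.006]
tool_rot: [3.141, 0.0, 1.21]
force: [-0.1, -0.3, 0.3]
gripper_width: 0.0617
grasp_force: 0.0
time_s: 27.1
eef_pos: [0.6481, -0.152, 0.1285]
tool_rot: [3.137, -0.001, 1.21]
force: [0.8, -0.6, -0.1]
gripper_width: 0.062
grasp_force: 0.0
top long_offcut_centre [([0.644, -0.155, 0.018], 0.75)]
top sanding_block_centre [([0.611, 0.075, 0.014], 0.68)]
top short_offcut_centre [([0.632, 0.175, 0.017], 0.87)]
top long_offcut_centre 0.76 277 ([0.6408, -0.1508], [53.0, 139.0], -23.1)
top sanding_block_centre 0.9 390 ([0.5987, 0.0795], [66.0, 124.0], 77.8)
top short_offcut_centre 0.82 261 ([0.6247, 0.1773], [55.0, 98.0], 79.7)
side long_offcut_centre [([0.648, -0.148, 0.015], 0.7)]
side sanding_block_centre [([0.609, 0.081, 0.012], 0.9)]
side short_offcut_centre [([0.634, 0.176, 0.016], 0.94)]
side long_offcut_centre 0.82 348 ([0.637, -0.1448], [78.0, 163.0], -19.9)
side sanding_block_centre 0.73 223 ([0.4289, 0.012], [72.0, 126.0], 0.5)
side short_offcut_centre 0.91 513 ([0.6206, 0.1929], [95.0, 125.0], 79.2)
```

```bash

python3 -m pendant '[[-0.03,0.2,0,0,0,-0.022,1],[-0.06,0.4,0,0,0,-0.044,1],[-0.1,0.6,0,0,0,-0.066,1],[-0.13,0.8,0,0,0,-0.088,1],[-0.158,0.958,0,0,0,-0.1122,1],[-0.158,0.958,0,0,0,-0.1122,1],[-0.158,0.958,0,0,0,-0.1122,1],[-0.158,0.958,0,0,0,-0.1122,1]]' 
python3 -m pendant '[[-0.03,0.2,0,0,0,-0.022,1],[-0.06,0.4,0,0,0,-0.044,1],[-0.1,0.6,0,0,0,-0.066,1],[-0.13,0.8,0,0,0,-0.088,1],[-0.158,0.958,0,0,0,-0.1122,1],[-0.158,0.958,0,0,0,-0.1122,1],[-0.158,0.958,0,0,0,-0.1122,1],[-0.158,0.958,0,0,0,-0.1122,1]]' 
python3 -m pendant '[[0,0,-0.1,0,0,0,1],[0,0,-0.2,0,0,0,1],[0,0,-0.3,0,0,0,1],[0,0,-0.4,0,0,0,1],[0,0,-0.5,0,0,0,1],[0,0,-0.6,0,0,0,1],[0,0,-0.6,0,0,0,1],[0,0,-0.6,0,0,0,1]]'
python3 - <<'E'
from h import *
out=[]
for n in('top','side'):
    d=cam(n);u,v=pix(d,(.61,.078,.03)).astype(int);out.append(cv2.resize(d['image'][v-35:v+35,u-35:u+35],(400,400),interpolation=cv2.INTER_CUBIC))
cv2.imwrite('pics/c6.png',np.hstack(out)[:,:,::-1])
E
```

```text
time_s: 28.6
eef_pos: [0.6279, -0.0389, 0.1259]
tool_rot: [3.141, 0.001, 0.506]
force: [-0.6, 0.8, 0.1]
gripper_width: 0.0885
grasp_force: 0.0
time_s: 29.4
eef_pos: [0.6092, 0.0755, 0.1259]
tool_rot: [3.14, -0.0, -0.199]
force: [1.0, -0.1, -0.5]
gripper_width: 0.0881
grasp_force: 0.0
time_s: 30.2
eef_pos: [0.6087, 0.0783, 0.0536]
tool_rot: [3.141, 0.0, -0.2]
force: [0.1, 0.9, 0.2]
gripper_width: 0.0884
grasp_force: 0.0
```

View pics/c6.png

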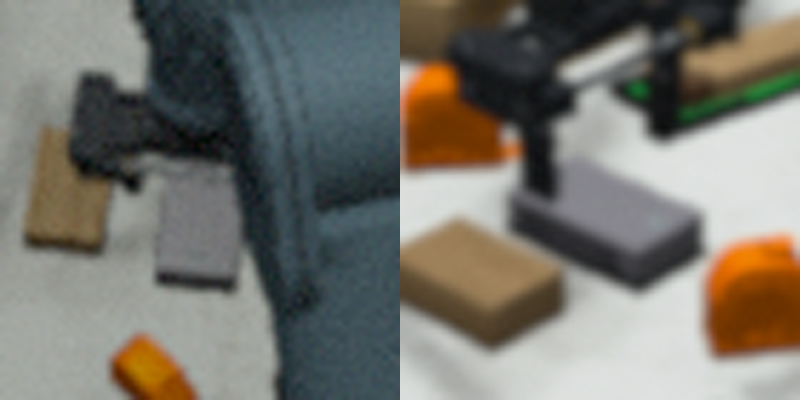

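The finger gaps on either side of the sanding block look symmetric (side crop, tips at (540,195) and (660,135)). Descend and grip.

```bash

python3 -m pendant '[[0,0,-0.06,0,0,0,1],[0,0,-0.12,0,0,0,1],[0,0,-0.18,0,0,0,1],[0,0,-0.24,0,0,0,1],[0,0,-0.3,0,0,0,1],[0,0,-0.37,0,0,0,1],[0,0,-0.37,0,0,0,1],[0,0,-0.37,0,0,0,1]]'
python3 -m pendant '[[0,0,0,0,0,0,0.6],[0,0,0,0,0,0,0.6],[0,0,0,0,0,0,0.6],[0,0,0,0,0,0,0.6],[0,0,0,0,0,0,0.6],[0,0,0,0,0,0,0.6],[0,0,0,0,0,0,0.6],[0,0,0,0,0,0,0.6]]' 35
```

```text
time_s: 31.1
eef_pos: [0.6086, 0.0782, 0.0093]
tool_rot: [3.141, 0.0, -0.2]
force: [0.1, -0.1, -0.3]
gripper_width: 0.0877
grasp_force: 0.0
time_s: 31.9
eef_pos: [0.6089, 0.0781, 0.0098]
tool_rot: [3.142, -0.0, -0.2]
force: [-1.6, 0.4, 4.9]
gripper_width: 0.0616
grasp_force: 34.8
```

```bash

python3 -m pendant '[[0,0,0.04,0,0,0,0.6],[0,0,0.1,0,0,0,0.6],[0,0,0.25,0,0,0,0.6],[0,0,0.4,0,0,0,0.6],[0,0,0.6,0,0,0,0.6],[0,0,0.8,0,0,0,0.6],[0,0,1,0,0,0,0.6],[0,0,1,0,0,0,0.6]]'
python3 -m pendant '[[-0.03,0.12,0,0,0,0.01,0.6],[-0.07,0.25,0,0,0,0.022,0.6],[-0.1,0.4,0,0,0,0.036,0.6],[-0.14,0.55,0,0,0,0.05,0.6],[-0.18,0.7,0,0,0,0.063,0.6],[-0.211,0.825,0,0,0,0.0731,0.6],[-0.211,0.825,0,0,0,0.0731,0.6],[-0.211,0.825,0,0,0,0.0731,0.6]]'
python3 -m pendant '[[-0.03,0.12,0,0,0,0.01,0.6],[-0.07,0.25,0,0,0,0.022,0.6],[-0.1,0.4,0,0,0,0.036,0.6],[-0.14,0.55,0,0,0,0.05,0.6],[-0.18,0.7,0,0,0,0.063,0.6],[-0.211,0.825,0,0,0,0.0731,0.6],[-0.211,0.825,0,0,0,0.0731,0.6],[-0.211,0.825,0,0,0,0.0731,0.6]]' >/dev/null
python3 -m pendant '[[-0.03,0.12,0,0,0,0.01,0.6],[-0.07,0.25,0,0,0,0.022,0.6],[-0.1,0.4,0,0,0,0.036,0.6],[-0.14,0.55,0,0,0,0.05,0.6],[-0.18,0.7,0,0,0,0.063,0.6],[-0.211,0.825,0,0,0,0.0731,0.6],[-0.211,0.825,0,0,0,0.0731,0.6],[-0.211,0.825,0,0,0,0.0731,0.6]]'
python3 -m pendant '[[0,0,-0.1,0,0,0,0.6],[0,0,-0.2,0,0,0,0.6],[0,0,-0.3,0,0,0,0.6],[0,0,-0.45,0,0,0,0.6],[0,0,-0.6,0,0,0,0.6],[0,0,-0.7,0,0,0,0.6],[0,0,-0.7,0,0,0,0.6],[0,0,-0.7,0,0,0,0.6]]'
python3 - <<'E'
from h import *
out=[]
for n in('top','side'):
    d=cam(n);u,v=pix(d,(.533,.375,.03)).astype(int);out.append(cv2.resize(d['image'][v-40:v+40,u-40:u+40],(400,400),interpolation=cv2.INTER_CUBIC))
    for t,q in(("sanding_block_centre",(.533,.375,.04)),("insert_red",(.533,.375,.04))):
        print(n,t,[(np.round(x['xyz'],3).tolist(),round(x['confidence'],2)) for x in r.place_of(t,n) if np.hypot(*(x['xyz']-np.array(q))[:2])<.06])
cv2.imwrite('pics/c7.png',np.hstack(out)[:,:,::-1])
E
```

```text
time_s: 32.7
eef_pos: [0.6114, 0.0786, 0.1341]
tool_rot: [-3.139, -0.007, -0.2]
force: [0.6, 0.9, -1.4]
gripper_width: 0.0616
grasp_force: 34.8
time_s: 33.5
eef_pos: [0.5831, 0.177, 0.129]
tool_rot: [3.141, 0.001, 0.259]
force: [0.4, -0.6, -1.2]
gripper_width: 0.0616
grasp_force: 34.8
time_s: 35.1
eef_pos: [0.5336, 0.3735, 0.1293]
tool_rot: [3.141, 0.001, 1.174]
force: [0.3, -0.1, -1.1]
gripper_width: 0.0619
grasp_force: 34.8
time_s: 35.9
eef_pos: [0.5327, 0.3754, 0.0453]
tool_rot: [-3.141, 0.0, 1.178]
force: [0.7, 0.2, -1.2]
gripper_width: 0.0616
grasp_force: 34.8
top sanding_block_centre [([0.532, 0.374, 0.049], 0.68)]
top insert_red [([0.536, 0.375, -0.0], 0.6)]
side sanding_block_centre [([0.532, 0.374, 0.051], 0.56)]
side insert_red [([0.536, 0.374, -0.001], 0.58)]
```

View pics/c7.png

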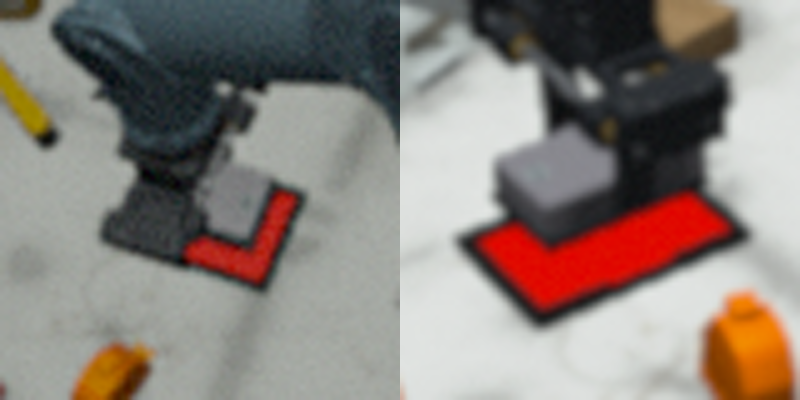

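The block is square above the red recess. Lowering and releasing it.

```bash

python3 -m pendant '[[0.01,0,-0.04,0,0,0,0.6],[0.015,0,-0.08,0,0,0,0.6],[0.015,0,-0.12,0,0,0,0.6],[0.015,0,-0.16,0,0,0,0.6],[0.015,0,-0.2,0,0,0,0.6],[0.015,0,-0.23,0,0,0,0.6],[0.015,0,-0.25,0,0,0,0.6],[0.015,0,-0.25,0,0,0,0.6]]'
python3 -m pendant '[[0,0,0,0,0,0,0.65],[0,0,0,0,0,0,0.7],[0,0,0,0,0,0,0.8],[0,0,0,0,0,0,0.9],[0,0,0,0,0,0,1],[0,0,0,0,0,0,1],[0,0,0,0,0,0,1],[0,0,0,0,0,0,1]]'
python3 -m pendant '[[0,0,0.1,0,0,0,1],[0,0,0.2,0,0,0,1],[0,0,0.3,0,0,0,1],[0,0,0.5,0,0,0,1],[0,0,0.7,0,0,0,1],[0,0,0.9,0,0,0,1],[0,0,1,0,0,0,1],[0,0,1,0,0,0,1]]'
python3 - <<'E'
from h import *
for n in('top','side'):
    d=cam(n)
    for t,q in(("sanding_block_centre",(.533,.37,.02)),("short_offcut_centre",(.63,.17,.02))):
        print(n,t,[(np.round(x['xyz'],3).tolist(),round(x['confidence'],2)) for x in r.place_of(t,n) if np.hypot(*(x['xyz']-np.array(q))[:2])<.06])
E
```

```text
time_s: 37.0
eef_pos: [0.5345, 0.3752, 0.0153]
tool_rot: [-3.141, 0.0, 1.178]
force: [0.4, 0.3, -1.0]
gripper_width: 0.0621
grasp_force: 34.8
time_s: 37.8
eef_pos: [0.5346, 0.3752, 0.0156]
tool_rot: [3.142, -0.0, 1.178]
force: [0.4, 1.1, 0.4]
gripper_width: 0.0881
grasp_force: 0.0
time_s: 38.6
eef_pos: [0.5357, 0.3761, 0.1381]
tool_rot: [3.139, -0.004, 1.178]
force: [0.3, -0.3, 1.0]
gripper_width: 0.0882
grasp_force: 0.0
top sanding_block_centre [([0.535, 0.374, 0.018], 0.85)]
top short_offcut_centre [([0.633, 0.174, 0.02], 0.54)]
side sanding_block_centre [([0.534, 0.372, 0.02], 0.89)]
side short_offcut_centre [([0.635, 0.173, 0.016], 0.62)]
```

```bash

python3 -m pendant '[[0.08,-0.17,0,0,0,-0.021,1],[0.16,-0.34,0,0,0,-0.042,1],[0.24,-0.5,0,0,0,-0.063,1],[0.32,-0.67,0,0,0,-0.084,1],[0.41,-0.835,0,0,0,-0.1083,1],[0.41,-0.835,0,0,0,-0.1083,1],[0.41,-0.835,0,0,0,-0.1083,1],[0.41,-0.835,0,0,0,-0.1083,1]]' >/dev/null
python3 -m pendant '[[0.08,-0.17,0,0,0,-0.021,1],[0.16,-0.34,0,0,0,-0.042,1],[0.24,-0.5,0,0,0,-0.063,1],[0.32,-0.67,0,0,0,-0.084,1],[0.41,-0.835,0,0,0,-0.1083,1],[0.41,-0.835,0,0,0,-0.1083,1],[0.41,-0.835,0,0,0,-0.1083,1],[0.41,-0.835,0,0,0,-0.1083,1]]' 
python3 -m pendant '[[0,0,-0.1,0,0,0,1],[0,0,-0.2,0,0,0,1],[0,0,-0.3,0,0,0,1],[0,0,-0.45,0,0,0,1],[0,0,-0.6,0,0,0,1],[0,0,-0.68,0,0,0,1],[0,0,-0.68,0,0,0,1],[0,0,-0.68,0,0,0,1]]'
python3 - <<'E'
from h import *
out=[]
for n in('top','side'):
    d=cam(n);u,v=pix(d,(.633,.1745,.03)).astype(int);out.append(cv2.resize(d['image'][v-35:v+35,u-35:u+35],(400,400),interpolation=cv2.INTER_CUBIC))
cv2.imwrite('pics/c8.png',np.hstack(out)[:,:,::-1])
E
```

```text
time_s: 40.5
eef_pos: [0.6319, 0.1774, 0.1354]
tool_rot: [-3.14, 0.001, -0.178]
force: [-0.8, 0.5, -0.0]
gripper_width: 0.088
grasp_force: 0.0
time_s: 41.3
eef_pos: [0.6332, 0.1749, 0.0539]
tool_rot: [-3.142, -0.0, -0.183]
force: [-0.1, -0.3, -0.2]
gripper_width: 0.0879
grasp_force: 0.0
```

View pics/c8.png

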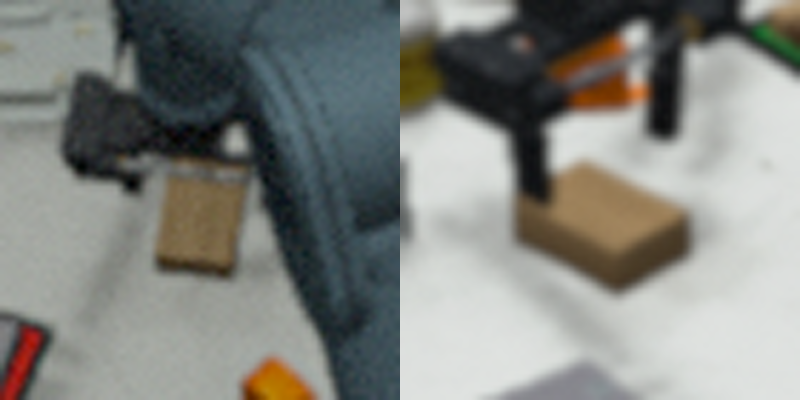

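```bash

python3 -m pendant '[[0,0,-0.06,0,0,0,1],[0,0,-0.12,0,0,0,1],[0,0,-0.18,0,0,0,1],[0,0,-0.24,0,0,0,1],[0,0,-0.3,0,0,0,1],[0,0,-0.36,0,0,0,1],[0,0,-0.36,0,0,0,1],[0,0,-0.36,0,0,0,1]]'
python3 -m pendant '[[0,0,0,0,0,0,0.55],[0,0,0,0,0,0,0.55],[0,0,0,0,0,0,0.55],[0,0,0,0,0,0,0.55],[0,0,0,0,0,0,0.55],[0,0,0,0,0,0,0.55],[0,0,0,0,0,0,0.55],[0,0,0,0,0,0,0.55]]' 35
python3 -m pendant '[[0,0,0.04,0,0,0,0.55],[0,0,0.1,0,0,0,0.55],[0,0,0.25,0,0,0,0.55],[0,0,0.4,0,0,0,0.55],[0,0,0.6,0,0,0,0.55],[0,0,0.8,0,0,0,0.55],[0,0,1,0,0,0,0.55],[0,0,1,0,0,0,0.55]]'
```

```text
time_s: 42.2
eef_pos: [0.633, 0.1748, 0.0105]
tool_rot: [3.141, 0.0, -0.183]
force: [0.4, -0.4, 0.1]
gripper_width: 0.0882
grasp_force: 0.0
time_s: 43.0
eef_pos: [0.6332, 0.1749, 0.011]
tool_rot: [-3.141, -0.0, -0.183]
force: [-1.0, -0.2, 3.6]
gripper_width: 0.0595
grasp_force: 35.0
time_s: 43.8
eef_pos: [0.6359, 0.1756, 0.1361]
tool_rot: [-3.138, -0.007, -0.183]
force: [1.0, 0.3, -0.3]
gripper_width: 0.0601
grasp_force: 35.0
```

```bash

python3 -m pendant '[[-0.02,-0.12,0,0,0,0.007,0.55],[-0.05,-0.27,0,0,0,0.015,0.55],[-0.08,-0.43,0,0,0,0.025,0.55],[-0.12,-0.6,0,0,0,0.035,0.55],[-0.15,-0.77,0,0,0,0.043,0.55],[-0.177,-0.902,0,0,0,0.0507,0.55],[-0.177,-0.902,0,0,0,0.0507,0.55],[-0.177,-0.902,0,0,0,0.0507,0.55]]'
python3 -m pendant '[[-0.02,-0.12,0,0,0,0.007,0.55],[-0.05,-0.27,0,0,0,0.015,0.55],[-0.08,-0.43,0,0,0,0.025,0.55],[-0.12,-0.6,0,0,0,0.035,0.55],[-0.15,-0.77,0,0,0,0.043,0.55],[-0.177,-0.902,0,0,0,0.0507,0.55],[-0.177,-0.902,0,0,0,0.0507,0.55],[-0.177,-0.902,0,0,0,0.0507,0.55]]' >/dev/null
python3 -m pendant '[[-0.02,-0.12,0,0,0,0.007,0.55],[-0.05,-0.27,0,0,0,0.015,0.55],[-0.08,-0.43,0,0,0,0.025,0.55],[-0.12,-0.6,0,0,0,0.035,0.55],[-0.15,-0.77,0,0,0,0.043,0.55],[-0.177,-0.902,0,0,0,0.0507,0.55],[-0.177,-0.902,0,0,0,0.0507,0.55],[-0.177,-0.902,0,0,0,0.0507,0.55]]' >/dev/null
python3 -m pendant '[[-0.02,-0.12,0,0,0,0.007,0.55],[-0.05,-0.27,0,0,0,0.015,0.55],[-0.08,-0.43,0,0,0,0.025,0.55],[-0.12,-0.6,0,0,0,0.035,0.55],[-0.15,-0.77,0,0,0,0.043,0.55],[-0.177,-0.902,0,0,0,0.0507,0.55],[-0.177,-0.902,0,0,0,0.0507,0.55],[-0.177,-0.902,0,0,0,0.0507,0.55]]' >/dev/null
python3 -m pendant '[[-0.02,-0.12,0,0,0,0.007,0.55],[-0.05,-0.27,0,0,0,0.015,0.55],[-0.08,-0.43,0,0,0,0.025,0.55],[-0.12,-0.6,0,0,0,0.035,0.55],[-0.15,-0.77,0,0,0,0.043,0.55],[-0.177,-0.902,0,0,0,0.0507,0.55],[-0.177,-0.902,0,0,0,0.0507,0.55],[-0.177,-0.902,0,0,0,0.0507,0.55]]'
python3 -m pendant '[[0,0,-0.1,0,0,0,0.55],[0,0,-0.2,0,0,0,0.55],[0,0,-0.3,0,0,0,0.55],[0,0,-0.45,0,0,0,0.55],[0,0,-0.6,0,0,0,0.55],[0,0,-0.7,0,0,0,0.55],[0,0,-0.7,0,0,0,0.55],[0,0,-0.7,0,0,0,0.55]]'
python3 - <<'E'
from h import *
out=[]
for n in('top','side'):
    d=cam(n);u,v=pix(d,(.527,-.366,.03)).astype(int);out.append(cv2.resize(d['image'][v-40:v+40,u-40:u+40],(400,400),interpolation=cv2.INTER_CUBIC))
    for t,q in(("short_offcut_centre",(.527,-.366,.04)),("insert_blue",(.527,-.366,.04))):
        print(n,t,[(np.round(x['xyz'],3).tolist(),round(x['confidence'],2)) for x in r.place_of(t,n) if np.hypot(*(x['xyz']-np.array(q))[:2])<.06])
cv2.imwrite('pics/c9.png',np.hstack(out)[:,:,::-1])
E
```

```text
time_s: 44.6
eef_pos: [0.6118, 0.067, 0.1308]
tool_rot: [-3.141, -0.0, 0.134]
force: [0.4, 1.1, -1.2]
gripper_width: 0.0597
grasp_force: 35.0
time_s: 47.8
eef_pos: [0.5279, -0.364, 0.1307]
tool_rot: [3.141, -0.001, 1.409]
force: [0.5, 0.5, -0.7]
gripper_width: 0.06
grasp_force: 35.0
time_s: 48.6
eef_pos: [0.5269, -0.3664, 0.0465]
tool_rot: [-3.141, -0.0, 1.41]
force: [0.5, 0.3, -0.7]
gripper_width: 0.0599
grasp_force: 35.0
top short_offcut_centre [([0.527, -0.368, 0.052], 0.46)]
top insert_blue [([0.529, -0.364, -0.001], 0.53)]
side short_offcut_centre [([0.528, -0.371, 0.052], 0.68)]
side insert_blue [([0.525, -0.361, -0.001], 0.82)]
```

View pics/c9.png

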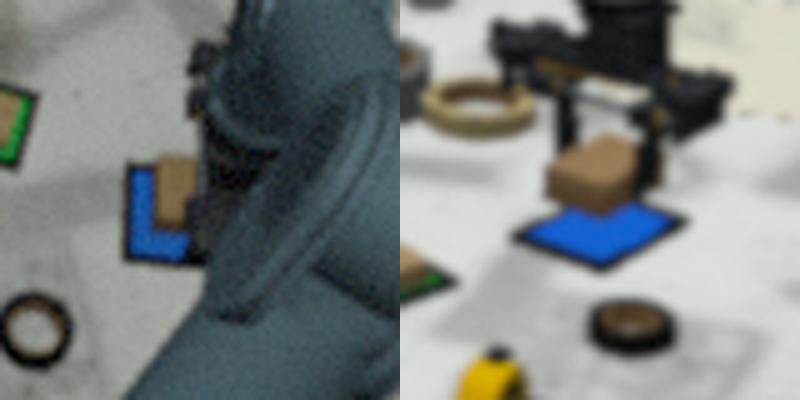

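The short offcut is aligned, so I'm shifting it 4 mm in y as the networks suggest, then lowering it.

```bash

python3 -m pendant '[[0,0.015,-0.04,0,0,0,0.55],[0,0.033,-0.08,0,0,0,0.55],[0,0.033,-0.12,0,0,0,0.55],[0,0.033,-0.16,0,0,0,0.55],[0,0.033,-0.2,0,0,0,0.55],[0,0.033,-0.23,0,0,0,0.55],[0,0.033,-0.25,0,0,0,0.55],[0,0.033,-0.25,0,0,0,0.55]]'
python3 -m pendant '[[0,0,0,0,0,0,0.6],[0,0,0,0,0,0,0.7],[0,0,0,0,0,0,0.8],[0,0,0,0,0,0,0.9],[0,0,0,0,0,0,1],[0,0,0,0,0,0,1],[0,0,0,0,0,0,1],[0,0,0,0,0,0,1]]'
python3 -m pendant '[[0,0,0.1,0,0,0,1],[0,0,0.2,0,0,0,1],[0,0,0.3,0,0,0,1],[0,0,0.5,0,0,0,1],[0,0,0.7,0,0,0,1],[0,0,0.9,0,0,0,1],[0,0,1,0,0,0,1],[0,0,1,0,0,0,1]]'
python3 -m pendant '[[0,-0.2,0.2,0,0,0,1],[0,-0.4,0.4,0,0,0,1],[0,-0.6,0.5,0,0,0,1],[0,-0.8,0.5,0,0,0,1],[0,-1,0.5,0,0,0,1],[0,-1,0.5,0,0,0,1],[0,-1,0.5,0,0,0,1],[0,-1,0.5,0,0,0,1]]'
python3 - <<'E'
from h import *
out=[]
P=dict(yellow=(.448,-.025,.03),green=(.647,-.153,.02),red=(.533,.375,.03),blue=(.527,-.366,.03))
N=dict(yellow="tape_measure_centre",green="long_offcut_centre",red="sanding_block_centre",blue="short_offcut_centre")
for n in('top','side'):
    d=cam(n);row=[]
    for k,p in P.items():
        u,v=pix(d,p).astype(int);row.append(cv2.resize(d['image'][v-25:v+25,u-25:u+25],(200,200),interpolation=cv2.INTER_CUBIC))
        for t in(N[k],"insert_"+k):print(n,t,[(np.round(x['xyz'],3).tolist(),round(x['confidence'],2)) for x in r.place_of(t,n) if np.hypot(*(x['xyz']-np.array(p))[:2])<.05])
    out.append(np.hstack(row))
cv2.imwrite('pics/c10.png',np.vstack(out)[:,:,::-1])
E
```

```text
time_s: 49.7
eef_pos: [0.5267, -0.3625, 0.0164]
tool_rot: [-3.141, -0.0, 1.41]
force: [-0.3, 0.1, -0.7]
gripper_width: 0.0597
grasp_force: 35.0
time_s: 50.5
eef_pos: [0.5268, -0.3625, 0.0167]
tool_rot: [3.142, 0.0, 1.41]
force: [0.0, 0.4, 0.3]
gripper_width: 0.0878
grasp_force: 0.0
time_s: 51.3
eef_pos: [0.528, -0.3632, 0.1392]
tool_rot: [3.138, 0.002, 1.41]
force: [-0.1, 0.6, 0.4]
gripper_width: 0.0879
grasp_force: 0.0
time_s: 52.1
eef_pos: [0.5271, -0.4806, 0.1959]
tool_rot: [-3.141, -0.002, 1.411]
force: [-0.0, -0.2, -0.5]
gripper_width: 0.0881
grasp_force: 0.0
top tape_measure_centre []
top insert_yellow [([0.45, -0.026, 0.001], 0.54)]
top long_offcut_centre [([0.646, -0.154, 0.018], 0.62)]
top insert_green [([0.648, -0.151, -0.002], 0.79)]
top sanding_block_centre [([0.536, 0.374, 0.02], 0.64)]
top insert_red [([0.532, 0.376, -0.002], 0.77)]
top short_offcut_centre [([0.53, -0.367, 0.022], 0.71)]
top insert_blue [([0.528, -0.364, 0.001], 0.58)]
side tape_measure_centre [([0.448, -0.024, 0.04], 0.49)]
side insert_yellow [([0.447, -0.025, 0.002], 0.55)]
side long_offcut_centre []
side insert_green [([0.649, -0.15, -0.0], 0.58)]
side sanding_block_centre [([0.534, 0.377, 0.022], 0.58)]
side insert_red [([0.538, 0.371, -0.002], 0.84)]
side short_offcut_centre [([0.525, -0.361, 0.02], 0.61)]
side insert_blue [([0.524, -0.362, 0.001], 0.6)]
```

View pics/c10.png

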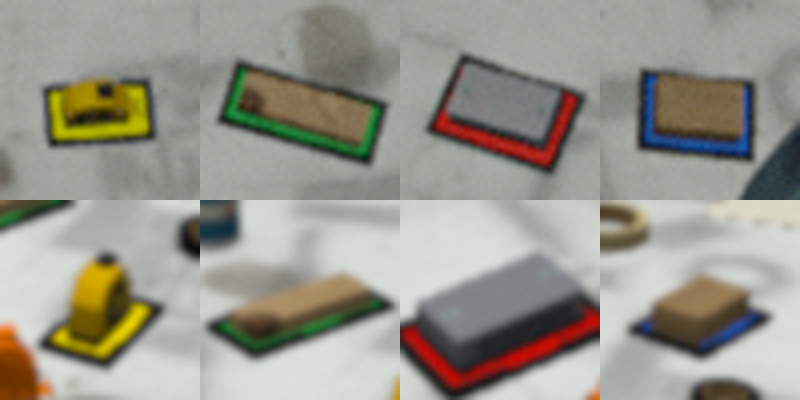

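All four things lie flat inside their recesses, with coloured floor showing round each one. The networks put them within a few mm of the insert centres, and the arm is clear.

```bash
python3 -c "
from rig import r
print(r.sign_off())"
```

```text
the job is handed in; nothing more can be done
None
```

The job is handed in at about 52 s on the robot's clock: in the last pictures the tape measure, long offcut, sanding block and short offcut each lay flat in the yellow, green, red and blue inserts, with measured centres within about 6 mm of the inserts' middles; the sign-off returned no verdict.

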